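# Pull the bench spring tester out to its set mark

### The job

Check the spring in the bench tester: first slide the red trailing marker all the way back along its rail until it rests against the pusher arm, with the black handle still home. Then draw the black handle out against its spring, so that the pusher carries the red marker level with the green clip on the scale, and hold it there for a second or so. Finally ease the handle gently all the way home without letting it snap back, leave the red marker standing level with the green clip, and let go.

Things in the scene. Friction and masses are not known exactly. Their poses are not given: they have to be found in the camera images.
- tester: Bench spring tester, fixed: plywood board 190 x 400 x 15 mm, blue spring housing (66 x 145 mm, top 74 mm high) at its -y end. Origin: centre of the board's underside, at bench height; z up. The handle pulls out along its +y at x = -50 mm; the red marker slides along y on a rail at x = +30 mm; white scale (tick each 10 mm) at x = +72 mm. All heights given are above the bench
- drawbar (a joint): Travel of the drawbar with the black handle, 0 (home, pulled in by its spring) to 0.13 m, growing along the tester's +y. The spring pulls it home with 4 N at 0 and 0.8 N more for each 10 mm (about 12 N at 0.10 m). Let go when drawn out, it snaps home
- handle_grip (a point): Centre of the top edge of the black handle: an upright paddle 60 mm wide (tester x), 18 mm thick (tester y), 27 to 107 mm high. At (-50, 30, 107) mm in the tester's frame when home. Pinch it from above across its thickness; the steel rod on its housing side reaches 49 mm high, and the housing is 71 mm behind it
- pusher (a point): Point on the drawbar at (30, -12, 46) mm in the tester's frame when home; moves with the drawbar. The pusher arm, a steel bar 41 to 51 mm high, reaches from the rod across behind the marker (its -y side); while it touches the marker this point lies level with the marker's centre
- marker (a joint): Travel of the red trailing marker along its rail, 0 (home, touching the pusher arm when the handle is home) to 0.13 m, along the tester's +y. It stays by friction (about 1.2 N) where it is put. The pusher only pushes it outwards; it does not come back with the handle. While it is pushed, marker = drawbar
- marker_tab (a point): Centre of the top edge of the red marker's upright tab, 40 mm wide (tester x), 14 mm thick (tester y), 57 to 107 mm high, on a 36 mm long saddle. At (30, -12, 107) mm in the tester's frame when home. A thin red pointer at the same y reaches over the edge of the scale
- set_clip: Green clip fixed on the scale at x = +72 mm in the tester's frame, 55 mm high, 8 mm thick along y. Origin: under its centre, at bench height; axes as the tester's. Its y differs each time (38 to 93 mm in the tester's frame). The marker is level with it when both have the same tester y: marker = clip's y + 12 mm

How it is judged (in metres and radians):
On the way, in this order (a step that is already met when the one before it is completed fails the run):
1. the red marker is back against the pusher arm, with the handle home (value of joint each of marker, drawbar below 0.006 m), for 0.2 s.
2. the handle is drawn out and held so that the pusher has brought the red marker level with the green clip (within 6 mm) (y of marker_tab in the frame of set_clip between -0.006 and 0.006 m and y of pusher in the frame of set_clip between -0.008 and 0.008 m), for 0.6 s.
At the end, for the whole second after the job is handed in: The red marker stands within 6 mm of the green clip along the scale, the drawbar is home (within 5 mm) and at rest, and the robot has let go (y of marker_tab in the frame of set_clip between -0.006 and 0.006 m and value of joint drawbar below 0.005 m and velocity of joint drawbar between -0.02 and 0.02 m/s); the robot touches nothing.
It fails at once if the handle snaps back: it runs home faster than 0.6 m/s (velocity of joint drawbar below -0.6 m/s).
It also fails if it takes over 51 s, if anything falls off the work surface, if the arm or the gripper's body presses on something with over 40 N, if the wrist force passes 120 N, or if a joint passes its speed limit or range.

### The arm

A 7-joint arm with a two-finger parallel gripper is mounted at the origin on a cart in front of the work surface, level with it; the furniture and walls round the work are solid. World frame = base frame: x ahead of the robot, y to its left, z up, the work surface at z = 0. Lengths are in mm, angles in rad, forces in N, time in s.
With the tool pointing down it reaches from about 400 to 875 mm from the base axis. Payload 4.4 kg.
Tool frame: the origin (TCP) lies at the very end of the fingers, on their centre line; the grasp point (between the pads) lies 19 mm behind it; z points along the fingers, y is the line along which they close (so a half turn about z gives the same grasp; the last joint's range is limited). The gripper opens to 85 mm and grips with 20 to 120 N. Pads are 22 mm wide; open, the fingers measure 114 mm over their backs; the gripper's body (76 mm by 85 mm) begins 54 mm behind the grasp point. The pads swing forward as they close: fully open they stand 13 mm farther back than shut.
Start: joints at [-1.228, 0.628, 0.038, 1.517, -0.027, 0.996, -0.02], TCP at [258.358, 596.464, 192.213] pointing down, gripper open.
Joint ranges: [-3.06, 3.06], [-0.37, 2.12], [-1.25, 1.32], [0.18, 2.47], [-1.1, 4.24], [0.23, 1.98], [-2.94, 2.94]. Speed limits (rad/s): [2.57, 2.57, 3.14, 3.14, 3.14, 3.14, 3.14].

### API

Orientations are given as a rotation vector (axis times angle).
In Python, from bench import arm, imaging, get_clock, get_joint_positions, get_joint_velocities, get_tau, get_tool_pos, get_orientation, get_force, get_torque, get_gripper_width, get_finger_force gives the robot as it stands. Calls block until the motion is done:
- arm.move_pose(position, orientation): joint-space move of the TCP to a pose.
- arm.servo_line(position, rotation=None, feed=150, force_limit=None): straight line of the TCP; rotation=None keeps the orientation; feed is the mean speed in mm/s. With force_limit (N) it stops when the force on the tool has changed by that much, and returns True; else False.
- arm.set_joints(angles): joint-space move.
- arm.gripper_open() and arm.gripper_close(): open the fingers fully, or close them until they stop; the grip force is fixed at half the most.
- arm.sleep(seconds).
- arm.solve_ik(position, orientation): joint angles nearest the present ones, or None.
- imaging.grab_frame(name): name is "scene" or "top" or "wrist"; returns the picture (400x640x3 uint8, red, green, blue); there is no depth.
- imaging.get_calibration(name): a dict with "fx", "fy", "cx", "cy" (pixels), "cam_to_world" (4x4, takes a point from camera to world coordinates). Camera axes: x right, y up, looking along -z (the intrinsics and any distortion apply to the point x, -y, -z); pixel columns grow to the right and rows downward; lengths in mm; the calibration is good to about 2 mm. A picture is of the moment at which its call begins: read the wrist's pose just before it. get_calibration takes no time and is no camera call; for the wrist camera it gives the pose at the moment of the call.
A pose or a line that the arm cannot do raises arm.IKError and nothing moves.
- arm.job_done(): hands the job in; it is judged then, once.
Trained networks look in the newest picture that a camera, given by its name, has taken for a name from the list of things; names that differ only in an ending like _2 or _b are one class to them, and where a whole thing is asked for, a point or a joint stands for the part that bears it (a point fixed in the world has none). Each returns a list of dicts, best first, with "confidence" (0 to 1); they miss things now and then, are a little off and sometimes report something else, mostly with a low value. They report only what shows in the picture. A call takes as long as a camera call.
- imaging.search_frame(target, camera): "pixel" ([column, row] in pixels, amid what is visible of it).
- imaging.tip_of(target, camera): "pixel" ([column, row] in pixels: a listed point, or the origin of a listed thing).
Readings, each from a call of its own:
- get_clock(): time.
- get_joint_positions(): joint angles.
- get_joint_velocities(): joint speeds.
- get_tau(): joint torques, N m.
- get_tool_pos(): TCP position.
- get_orientation(): TCP orientation.
- get_force(): force on the tool from outside, world axes, zero at the start.
- get_torque(): the same for the moment, N m.
- get_gripper_width(): finger opening in mm.
- get_finger_force(): force on a finger pad.
Only numpy, scipy, OpenCV 4.12 (cv2) and the standard library are available. Lean on these libraries where they do the work, as an engineer would, in place of code of your own. Each camera call takes 0.05 s, during which the arm holds its last target. There are 200 camera calls.

## Working session

There is one attempt and no reset: what is moved stays moved. The work goes in short steps, each a Python script; the robot and the scene stay as the last script left them, time stands still between calls to the robot, and variables do not carry over. Pictures are saved under pics/ and viewed, at most 12 in all, crops included, and the job is handed in when it is done.

```bash
mkdir -p pics; ls; python3 - <<'E'
from bench import *
import cv2,numpy as np
for n in ["scene","top"]:
    f=imaging.grab_frame(n); cv2.imwrite(f"pics/{n}0.png",f[:,:,::-1])
    c=imaging.get_calibration(n); print(n,{k:(np.round(v,3).tolist() if not isinstance(v,str) else v) for k,v in c.items()})
    for t in ["tester","handle_grip","marker_tab","set_clip","pusher"]:
        r=imaging.tip_of(t,n)[:2]; print(t,[(np.round(d["pixel"],1).tolist(),round(d["confidence"],2)) for d in r])
print(get_orientation(),get_clock())
E
```

```text
pics
scene {'fx': 430.399, 'fy': 430.399, 'cx': 319.226, 'cy': 197.041, 'cam_to_world': [[0.787, 0.332, -0.521, 110.268], [-0.618, 0.415, -0.668, -529.878], [-0.006, 0.847, 0.531, 542.827], [0.0, 0.0, 0.0, 1.0]]}
tester [([312.6, 240.5], 0.95)]
handle_grip [([284.1, 197.8], 0.56)]
marker_tab [([321.6, 185.7], 0.91)]
set_clip [([334.7, 218.6], 0.52)]
pusher [([328.0, 222.1], 0.55)]
top {'fx': 436.239, 'fy': 436.239, 'cx': 315.712, 'cy': 202.431, 'cam_to_world': [[0.022, 0.992, -0.12, 433.131], [-1.0, 0.024, 0.013, 27.678], [0.016, 0.12, 0.993, 941.722], [0.0, 0.0, 0.0, 1.0]]}
tester [([309.5, 208.7], 0.56)]
handle_grip [([289.3, 225.3], 0.75)]
marker_tab [([298.4, 184.9], 0.64)]
set_clip [([295.4, 175.1], 0.59)]
pusher [([317.9, 192.4], 0.88)]
[-6.37751252e-01 -3.07615219e+00 -1.03780674e-04] 0.6
```

```bash
python3 - <<'E'
import cv2
a=cv2.imread("pics/top0.png"); cv2.imwrite("pics/topc.png",cv2.resize(a[120:290,200:430],None,fx=3.4,fy=3.4,interpolation=cv2.INTER_CUBIC))
a=cv2.imread("pics/scene0.png"); cv2.imwrite("pics/scenec.png",cv2.resize(a[130:310,200:440],None,fx=3.3,fy=3.3,interpolation=cv2.INTER_CUBIC))
E
```

```text
(no output)
```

View pics/topc.png

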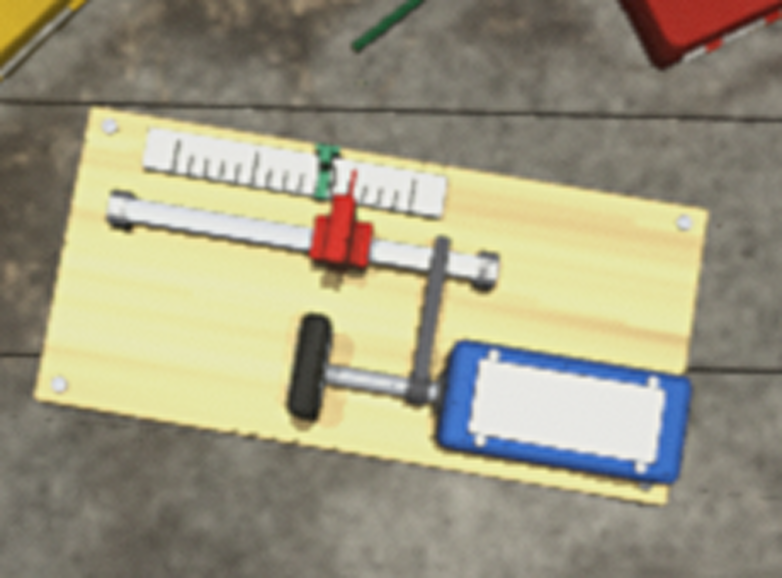

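View pics/scenec.png

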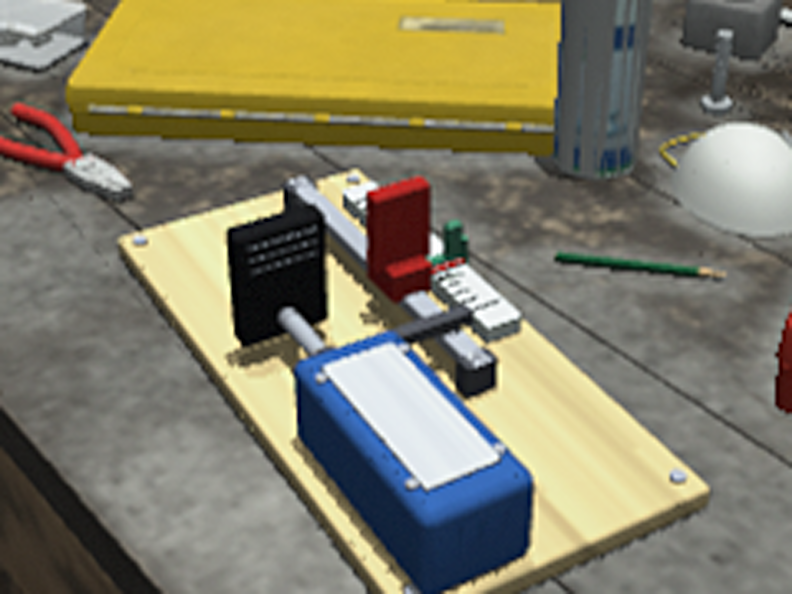

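The top view (crop ×3.4, offset 200,120) shows the board corners at (93,108), (708,210), (36,400) and (667,503). The clip is near (326,172) and the marker tab near (342,215), with the handle home at (311,367). The scene view agrees with this. Next I fit the tester pose.

```bash
cat > h.py <<'E'
from bench import *
import numpy as np, cv2
from scipy.optimize import least_squares
from scipy.spatial.transform import Rotation as R
def proj(c,P):
    T=np.linalg.inv(np.array(c["cam_to_world"])); p=(T[:3,:3]@np.atleast_2d(P).T).T+T[:3,3]
    return np.c_[c["cx"]+c["fx"]*p[:,0]/-p[:,2], c["cy"]+c["fy"]*p[:,1]/p[:,2]]
def t2w(t,p):
    x,y,a=t; p=np.atleast_2d(p).astype(float); c,s=np.cos(a),np.sin(a)
    return np.c_[x+c*p[:,0]-s*p[:,1], y+s*p[:,0]+c*p[:,1], p[:,2]]
def down(a):  # tool y along tester y (yaw a), z down
    y=np.array([-np.sin(a),np.cos(a),0]); z=np.array([0,0,-1.]); x=np.cross(y,z)
    return np.c_[x,y,z]
E
python3 - <<'E'
from h import *
ct=imaging.get_calibration("top"); cs=imaging.get_calibration("scene")
P=np.array([[95,200,15],[95,-200,15],[-95,200,15],[-95,-200,15],[-50,30,107]])
U=np.array([[93,108],[708,210],[36,400],[667,503],[311,367]])/3.4+[200,120]
U[4]=[np.nan]*2
P=P[:4];U=U[:4]
Ps=np.array([[-95,200,15],[95,200,15],[95,-200,15]]);Us=np.array([[119,240],[355,170],[709,490]])/3.3+[200,130]
for w in [(1,0),(0,1),(1,1)]:
    f=lambda t:np.r_[w[0]*(proj(ct,t2w(t,P))-U).ravel(),w[1]*(proj(cs,t2w(t,Ps))-Us).ravel()]
    r=least_squares(f,[500,50,-.1],x_scale=[10,10,.1]); print(w,r.x,np.round(r.fun,1))
t=r.x; np.save("t.npy",t)
# clip (top of clip, z=55), marker tab by top cam
for nm,px,x,z in [("clip",np.array([326,172])/3.4+[200,120],72,45),("tab",[np.nan]*2,30,107)]:
    if nm=="clip":
        print(nm,least_squares(lambda v:(proj(ct,t2w(t,[v[0],v[1],z]))-px).ravel(),[72,50]).x)
print("tabs:",least_squares(lambda v:(proj(ct,t2w(t,[30,v[0],107]))-[298.4,184.9]).ravel(),[50]).x,least_squares(lambda v:(proj(cs,t2w(t,[30,v[0],107]))-[321.6,185.7]).ravel(),[50]).x)
print("handle",least_squares(lambda v:(proj(cs,t2w(t,[v[0],v[1],107]))-[284.1,197.8]).ravel(),[-50,30]).x,least_squares(lambda v:(proj(ct,t2w(t,[v[0],v[1],107]))-[289.3,225.3]).ravel(),[-50,30]).x)
# wrist cam offset relative to TCP
c=np.array(imaging.get_calibration("wrist")["cam_to_world"]); Rt=R.from_rotvec(get_orientation()).as_matrix()
print("cam in tool",np.round(Rt.T@(c[:3,3]-get_tool_pos()),1),np.round(Rt.T@c[:3,:3],2).tolist())
for s in (0,np.pi):
    o=R.from_matrix(down(t[2]+s)).as_rotvec()
    for p in [(30,-12,68),(30,60,68),(-50,30,65),(-50,130,65),(40,50,300)]:
        q=arm.solve_ik(t2w(t,p)[0],o); print(s,p,None if q is None else np.round(q,2))
E
```

```text
(1, 0) [ 5.30763434e+02  2.63623601e+01 -1.40079997e-01] [-0.8 -0.7  0.9 -0.7 -0.8  0.3  0.7  0.9 -0.  -0.   0.  -0.   0.  -0. ]
(0, 1) [ 5.28658705e+02  2.56468285e+01 -1.50959600e-01] [ 0.  -0.   0.   0.  -0.   0.   0.   0.  -1.4 -0.8  0.7 -0.5  0.6  0.4]
(1, 1) [ 5.30228895e+02  2.62151900e+01 -1.43422356e-01] [-0.5 -0.7  1.1 -0.1 -0.8  0.2  0.6  1.5 -1.4 -0.8  0.4 -0.8  1.3 -0.7]
clip [72.14807717 43.59595272]
tabs: [30.09793358] [25.01727645]
handle [-50.55381551  24.73646732] [-46.46210013  33.99068651]
cam in tool [  80.8    0.4 -181.7] [[0.0, 0.95, 0.31], [1.0, -0.0, 0.0], [0.0, 0.31, -0.95]]
0 (30, -12, 68) [-0.04  0.67 -0.04  1.89  0.04  0.59  1.32]
0 (30, 60, 68) [-0.18  0.68 -0.02  1.84  0.02  0.61  1.22]
0 (-50, 30, 65) [-0.17  0.6  -0.03  2.07  0.03  0.46  1.21]
0 (-50, 130, 65) [-0.34  0.64 -0.04  1.98  0.04  0.52  1.02]
0 (40, 50, 300) [-0.29  0.43  0.19  1.57 -0.09  1.15  1.34]
3.141592653589793 (30, -12, 68) [-0.49  0.78  0.68  1.9  -0.73  0.73 -1.09]
3.141592653589793 (30, 60, 68) [-0.6   0.79  0.67  1.86 -0.71  0.75 -1.24]
3.141592653589793 (-50, 30, 65) [-0.57  0.69  0.59  2.09 -0.71  0.58 -1.19]
3.141592653589793 (-50, 130, 65) [-0.76  0.73  0.62  1.99 -0.7   0.65 -1.39]
3.141592653589793 (40, 50, 300) [-0.69  0.55  0.87  1.58 -0.44  1.22 -1.45]
```

```bash
python3 - <<'E'
from h import *
t=np.load("t.npy"); o=R.from_matrix(down(t[2])).as_rotvec()
arm.move_pose(t2w(t,(30,40,200))[0],o)
c=imaging.get_calibration("wrist"); np.save("cw.npy",c,allow_pickle=True)
f=imaging.grab_frame("wrist"); cv2.imwrite("pics/w1.png",f[:,:,::-1]); print(get_clock(),c.keys(),c["fx"])
for k in ["set_clip","marker_tab","handle_grip","pusher","tester"]: print(k,[(np.round(d["pixel"],1).tolist(),round(d["confidence"],2)) for d in imaging.tip_of(k,"wrist")[:2]])
for n,p in dict(clip=(72,43.6,55),tab=(30,30,107),handle=(-50,30,107),pusher=(30,-12,46)).items(): print(n,proj(c,t2w(t,p)))
E
```

```text
2.8583 dict_keys(['fx', 'fy', 'cx', 'cy', 'cam_to_world']) 304.52355313650895
set_clip [([324.8, 200.6], 0.83)]
marker_tab [([303.4, 191.2], 0.94)]
handle_grip [([307.4, 102.8], 0.79)]
pusher []
tester [([287.7, 143.5], 0.83)]
clip [[320.82553223 212.64187023]]
tab [[306.76604055 190.25085751]]
handle [[305.73236195 100.69856742]]
pusher [[271.70425826 174.92891901]]
```

View pics/w1.png

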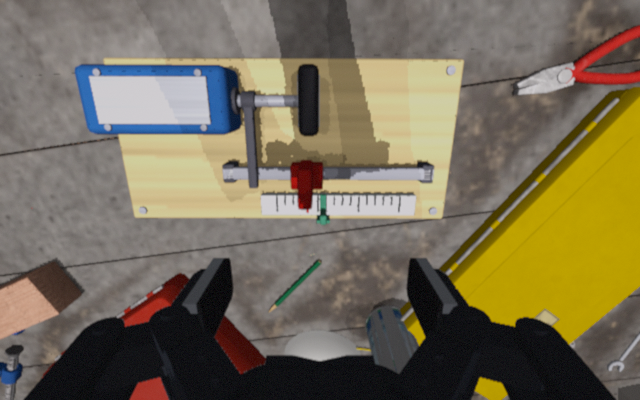

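The wrist view shows the board corners at (105,58), (463,60), (134,217) and (443,218), the clip at about (323,208), and the marker with its pointer at about x = 305. I zoom in on the clip and pointer.

```bash
python3 - <<'E'
import cv2
a=cv2.imread("pics/w1.png"); cv2.imwrite("pics/w1c.png",cv2.resize(a[155:230,255:355],None,fx=8,fy=8,interpolation=cv2.INTER_CUBIC))
E
```

```text
(no output)
```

View pics/w1c.png

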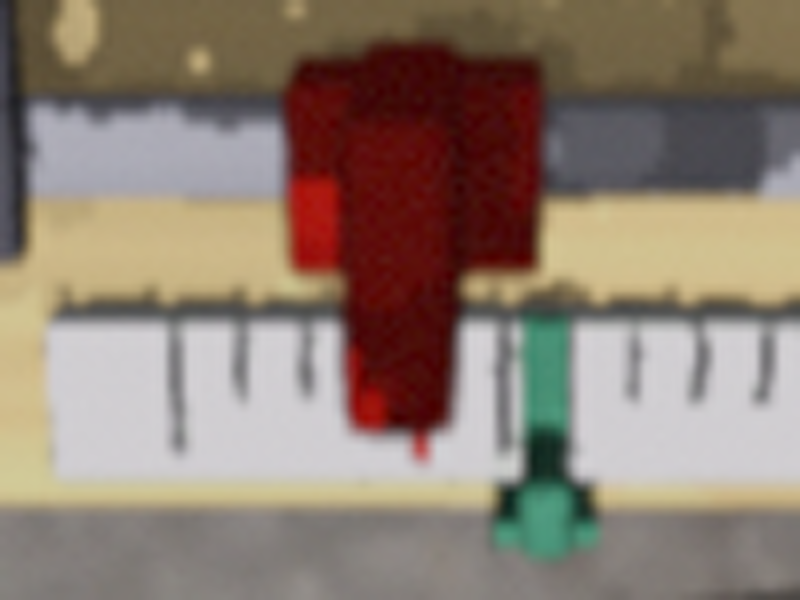

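```bash
python3 - <<'E'
from h import *
cw=np.load("cw.npy",allow_pickle=True).item(); t=np.load("t.npy")
P=np.array([[-95,-200,15],[-95,200,15],[95,-200,15],[95,200,15]]);U=np.array([[104.5,58.5],[463,60],[134.5,217.5],[443,218]])
r=least_squares(lambda t:(proj(cw,t2w(t,P))-U).ravel(),t,x_scale=[10,10,.1]); print(r.x,np.round(r.fun,1))
tw=r.x; np.save("tw.npy",tw)
s=lambda u,v:(u/8+255,v/8+155)
def sol(u,v,z): return np.round(least_squares(lambda p:(proj(cw,t2w(tw,[p[0],p[1],z]))-s(u,v)).ravel(),[72,40]).x,1)
def sy(u,x,z): return round(least_squares(lambda p:(proj(cw,t2w(tw,[x,p[0],z]))[:,0]-s(u,0)[0]),[40]).x[0],2)
for z in (15,20,30): print("clip base",z,sol(547,370,z),"tick",sol(177,440,z),sol(503,440,z))
print("clip top",sol(547,510,55))
print("pointer",sol(422,450,25),"tab top far edge",sol(401,425,107),"pusher",sy(8,30,46))
ct=imaging.get_calibration("top")
print("handle", np.round(least_squares(lambda p:(proj(cw,t2w(tw,[p[0],p[1],107]))-[308,100]).ravel(),[-50,30]).x,1))
E
```

```text
[ 5.31936748e+02  2.85348019e+01 -1.44270089e-01] [-2.7 -0.5  2.7 -0.8 -0.2  1.4  0.2  1.7]
clip base 15 [70.2 44.5] tick [ 82.2 -14.7] [82.  37.6]
clip base 20 [68.5 44.5] tick [ 80.4 -13.9] [80.2 37.6]
clip base 30 [65.2 44.3] tick [ 76.7 -12.5] [76.6 37.6]
clip top [78.1 44.1]
pointer [80.1 25. ] tab top far edge [46.5 25.7] pusher -32.34
handle [-52.   29.4]
```

```bash
python3 - <<'E'
from h import *
t=(np.load("t.npy")+np.load("tw.npy"))/2; np.save("tm.npy",t); print(t)
yv=t2w((0,0,t[2]),(0,1,0))[0]
o=R.from_matrix(down(t[2])).as_rotvec()
arm.move_pose(t2w(t,(30,25.5,135))[0],o)
print(arm.servo_line(t2w(t,(30,25.5,72))[0],o,feed=120,force_limit=15))
arm.gripper_close(); print(get_gripper_width(),get_force(),get_tool_pos())
p=get_tool_pos()
print(arm.servo_line(p-yv*48,o,feed=30,force_limit=7)); q=get_tool_pos()
print("moved",(q-p)@yv,get_force(),(t2w((0,0,-t[2]),q-[t[0],t[1],0])),get_clock())
arm.sleep(.4)
f=imaging.grab_frame("scene"); cv2.imwrite("pics/s2.png",cv2.resize(f[130:310,200:440],None,fx=3.3,fy=3.3)[:,:,::-1])
E
```

```text
[ 5.31082822e+02  2.73749959e+01 -1.43846222e-01]
False
0.013984653208943385 [ 0.6027797  -0.7555688   0.02436131] [564.39655857  48.31065868  71.95824511]
False
moved -47.72574232095247 [-0.60411412 -0.10630683 -0.43252537] [[ 29.94482706 -22.23075764  71.93575348]] 6.675
```

View pics/s2.png

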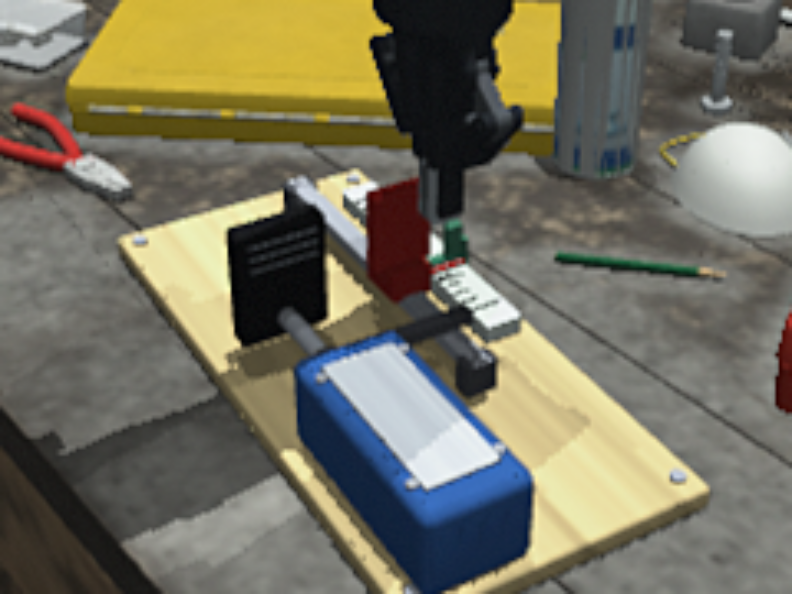

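The picture shows the gripper closed beside the tab at about (440,200) with the marker not moved, so the pinch missed. I check where the TCP should project.

```bash
python3 - <<'E'
from h import *
t=np.load("tm.npy"); cs=imaging.get_calibration("scene"); ct=imaging.get_calibration("top")
p=get_tool_pos(); print(p,get_gripper_width(),get_force())
for n,P in dict(tcp=p,tab=t2w(t,(30,25.5,107))[0],tabbase=t2w(t,(30,25.5,57))[0],handle=t2w(t,(-50,30,107))[0],pusher=t2w(t,(30,-12,46))[0]).items():
    print(n,(proj(cs,P)-[200,130])*3.3,(proj(ct,P)-[200,120])*3.4)
f=imaging.grab_frame("top"); cv2.imwrite("pics/t2.png",cv2.resize(f[120:290,200:430],None,fx=3.4,fy=3.4)[:,:,::-1])
print([imaging.tip_of(k,"scene")[:1] for k in ("marker_tab","pusher")])
E
```

```text
[557.48680521   0.8445711   71.93373983] 0.27300466380804933 [ 0.09877241 -0.89400081  0.10028469]
tcp [[438.59740503 272.70872911]] [[420.55227503 249.36270393]]
tab [[397.73491337 185.75280548]] [[339.52473954 226.57670225]]
tabbase [[398.05839279 255.11558088]] [[341.22580611 239.52367517]]
handle [[274.50837832 217.97175305]] [[307.47834441 363.79973413]]
pusher [[429.1742288  299.77909499]] [[402.20199995 252.39290989]]
[[{'pixel': [320.3, 188.4], 'confidence': 0.97}], [{'pixel': [328.4, 220.0], 'confidence': 0.85}]]
```

View pics/t2.png

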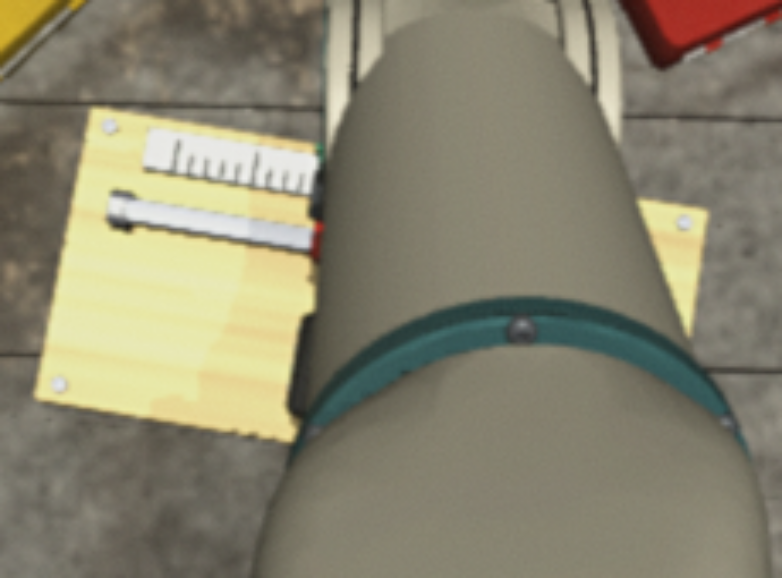

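The tip should project to row 273 in the scene crop, but the fingers end at about row 222. The wrist view also shows fingers roughly 37 mm shorter than the stated TCP. The fingertips therefore sit about 36 mm higher than reported and passed just over the tab. I'll check this with a gentle touch on the tab's top edge (107 mm).

```bash
python3 - <<'E'
from h import *
t=np.load("tm.npy"); o=R.from_matrix(down(t[2])).as_rotvec()
p=get_tool_pos(); arm.servo_line(p+[0,0,25],o,feed=120)
arm.servo_line(t2w(t,(30,25.5,p[2]+25))[0],o,feed=120)
hit=arm.servo_line(t2w(t,(30,25.5,50))[0],o,feed=30,force_limit=4)
print(hit,get_tool_pos(),get_force(),get_gripper_width(),get_clock())
f=imaging.grab_frame("scene"); cv2.imwrite("pics/s3.png",cv2.resize(f[130:310,200:440],None,fx=3.3,fy=3.3)[:,:,::-1])
if hit: arm.servo_line(get_tool_pos()+[0,0,30],o,feed=120)
E
```

```text
True [564.37559046  48.42608249  67.96854773] [-0.53928179  0.43674263  5.39248415] 0.021215774698117425 9.1583
```

View pics/s3.png

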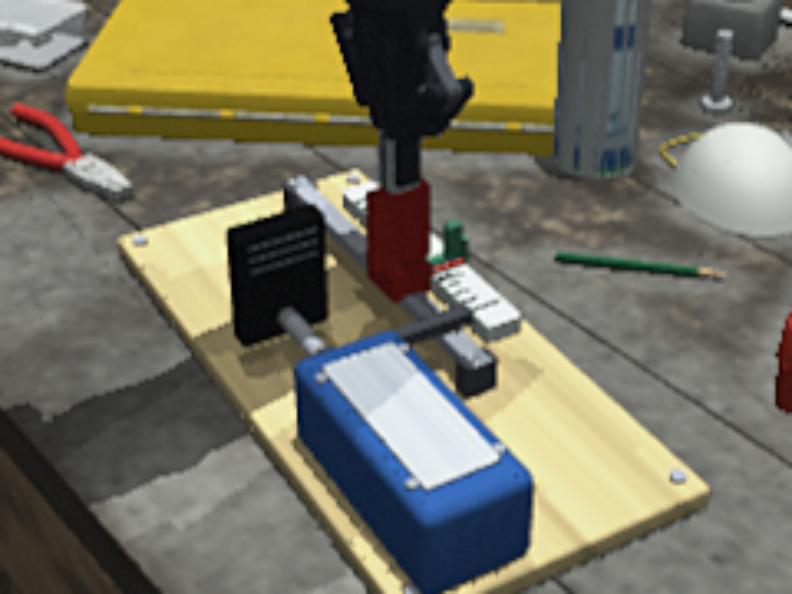

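The fingertips touched the tab's top edge (crop ~(400,190)) at a reading of z = 68, so the true tip height is the reading + 39 mm, and the lateral position is right. I redo the marker step with that correction.

```bash
python3 - <<'E'
from h import *
t=np.load("tm.npy"); o=R.from_matrix(down(t[2])).as_rotvec(); yv=t2w((0,0,t[2]),(0,1,0))[0]; D=39
arm.gripper_open()
print(arm.servo_line(t2w(t,(30,25.5,72-D))[0],o,feed=120,force_limit=15),get_clock())
arm.gripper_close(); p=get_tool_pos(); print(get_gripper_width(),get_force())
if get_gripper_width()>8:
    print(arm.servo_line(p-yv*48,o,feed=30,force_limit=6)); q=get_tool_pos()
    arm.sleep(.4)
    print("moved",(q-p)@yv,get_force(),t2w((0,0,-t[2]),q-[t[0],t[1],0]),get_gripper_width(),get_clock())
    f=imaging.grab_frame("scene"); cv2.imwrite("pics/s4.png",cv2.resize(f[130:310,200:440],None,fx=3.3,fy=3.3)[:,:,::-1])
E
```

```text
False 11.0833
13.228926849499384 [-2.17742255 -0.2193265   3.26860653]
True
moved -37.45180115593469 [ 0.32475551 -0.37912216  2.97666585] [[ 30.07553146 -11.90611864  33.3031548 ]] 12.670573935277247 13.3
```

View pics/s4.png

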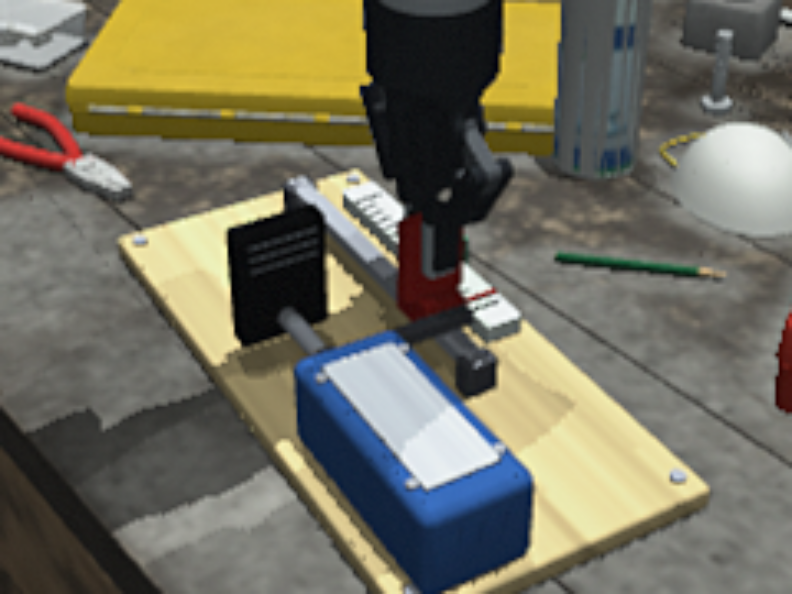

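The marker stopped against the pusher at tester y = -11.9 (expected -12), so the pose fit is good. Clip y is about 45, so the draw is 57 mm. Next comes the handle.

```bash
python3 - <<'E'
from h import *
t=np.load("tm.npy"); o=R.from_matrix(down(t[2])).as_rotvec(); yv=t2w((0,0,t[2]),(0,1,0))[0]; D=39
arm.gripper_open()
arm.servo_line(get_tool_pos()+[0,0,60],o,feed=150)
arm.servo_line(t2w(t,(-50,30,132-D))[0],o,feed=150)
print(arm.servo_line(t2w(t,(-50,30,72-D))[0],o,feed=120,force_limit=15))
f0=get_force(); arm.gripper_close(); p=get_tool_pos(); w=get_gripper_width(); print(w,f0,get_force(),t2w((0,0,-t[2]),p-[t[0],t[1],0]),get_clock())
np.save("home.npy",p)
if w>14:
    arm.servo_line(p+yv*50,o,feed=30); arm.servo_line(p+yv*57,o,feed=12)
    q=get_tool_pos(); print("drawn",(q-p)@yv,get_force()@yv,get_gripper_width(),get_clock())
    f=imaging.grab_frame("scene"); cv2.imwrite("pics/s5.png",cv2.resize(f[150:250,260:380],None,fx=6,fy=6,interpolation=cv2.INTER_CUBIC)[:,:,::-1])
    for k in ("marker_tab","handle_grip","set_clip"): print(k,imaging.tip_of(k,"scene")[:1])
E
```

```text
False
17.25202942260196 [-0.07087325  0.44074902  0.30978145] [-0.77991281  0.16308     5.36054336] [[-49.85313037  30.06200477  33.35855895]] 16.6167
drawn 52.824946392713144 -8.561368253368249 17.14181508251056 19.1667
marker_tab [{'pixel': [315.4, 183.0], 'confidence': 0.7}]
handle_grip [{'pixel': [271.5, 184.1], 'confidence': 0.87}]
set_clip [{'pixel': [332.0, 220.2], 'confidence': 0.52}]
```

View pics/s5.png

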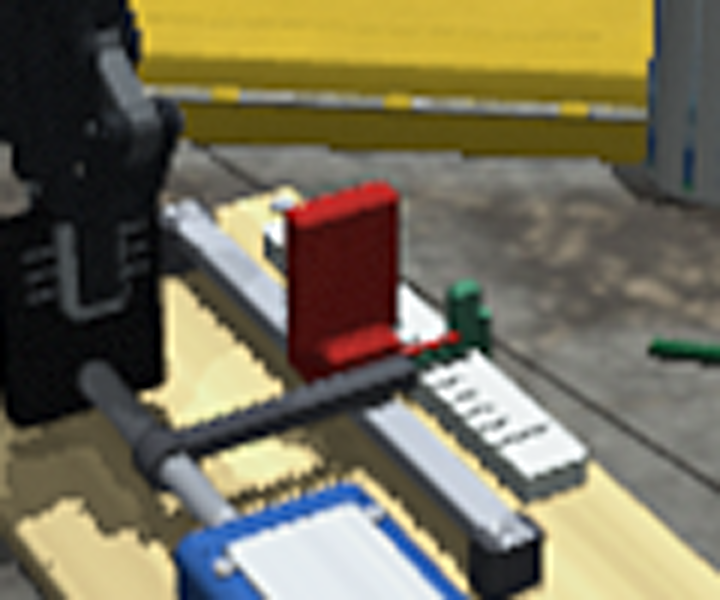

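At 52.8 mm of draw (spring give), the pointer end at (458,338) is nearly at the clip (468,320). I correct to 57 mm and check by projection.

```bash
python3 - <<'E'
from h import *
t=np.load("tm.npy"); o=R.from_matrix(down(t[2])).as_rotvec(); yv=t2w((0,0,t[2]),(0,1,0))[0]
p=np.load("home.npy"); cs=imaging.get_calibration("scene")
cmd=57
for i in range(2):
    cmd+=57-(get_tool_pos()-p)@yv; arm.servo_line(p+yv*cmd,o,feed=12)
    print(cmd,(get_tool_pos()-p)@yv,get_force()@yv)
f=imaging.grab_frame("scene"); cv2.imwrite("pics/s6.png",cv2.resize(f[180:230,310:360],None,fx=11,fy=11,interpolation=cv2.INTER_CUBIC)[:,:,::-1])
arm.sleep(.3)
print(np.round((proj(cs,t2w(t,[(30,45,107),(72,45,20),(72,45,30),(72,45,55),(72,49,20),(72,41,20)]))-[310,180])*11),get_clock(),get_gripper_width())
np.save("cmd.npy",cmd)
E
```

```text
61.18350724624994 56.930658306312814 -9.750764205628519
61.252848939937124 56.93362497035536 -9.493548284499914
[[ 63.  22.]
 [253. 351.]
 [253. 308.]
 [255. 200.]
 [242. 341.]
 [263. 360.]] 20.4667 17.356586077264776
```

View pics/s6.png

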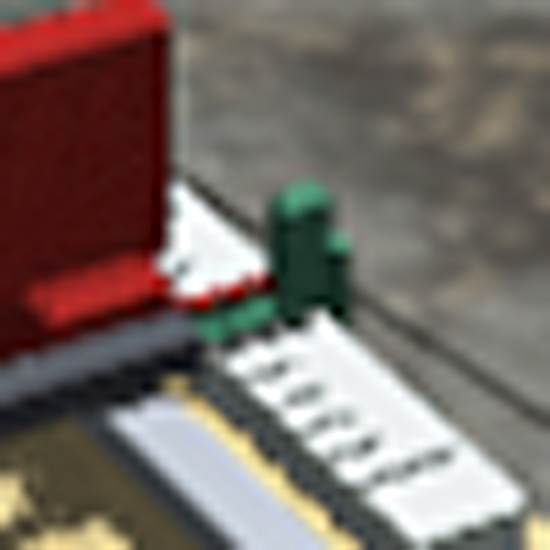

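The pointer (red, ending at (268,285)) stands right over the green clip strip, and it agrees with the wrist measurement of clip y ≈ 45. Now hold, ease home and release.

```bash
python3 - <<'E'
from h import *
t=np.load("tm.npy"); o=R.from_matrix(down(t[2])).as_rotvec(); yv=t2w((0,0,t[2]),(0,1,0))[0]
p=np.load("home.npy")
arm.sleep(1.2)
arm.servo_line(p+yv*8,o,feed=25); arm.servo_line(p-yv*1,o,feed=10); arm.sleep(.4)
print((get_tool_pos()-p)@yv,get_force()@yv,get_gripper_width())
arm.gripper_open(); arm.sleep(.2)
arm.servo_line(get_tool_pos()+[0,0,70],o,feed=100)
c=imaging.get_calibration("wrist")
arm.servo_line(t2w(t,(30,40,160))[0],o,feed=150)
f=imaging.grab_frame("wrist"); cv2.imwrite("pics/w7.png",cv2.resize(f[50:240,180:420],None,fx=3.2,fy=3.1,interpolation=cv2.INTER_CUBIC)[:,:,::-1]); print(get_clock())
E
```

```text
-0.039429909220493296 4.4639016637745215 17.13596989478316
27.975
```

View pics/w7.png

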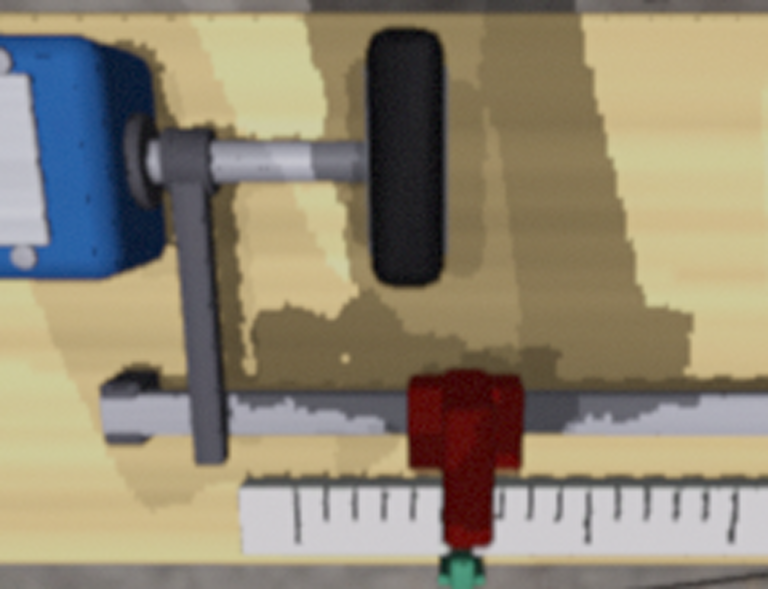

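The wrist view shows the handle home at (405,160). The marker tab at (468,545) lines up with the clip at (461,570), about 1 mm apart once perspective is allowed for. Nothing is touching, so I hand the job in.

```bash
python3 -c "
from bench import arm
print(arm.job_done())"
```

```text
the job is handed in; nothing more can be done
None
```

I slid the marker back against the pusher, drew the handle 57 mm to the clip and held it over a second, then eased it home and let go; the marker now stands about 1 mm from the clip, and the job is handed in (no verdict was returned).

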